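Eject the charged cell and stop it with the other finger

TASK

Press the paddle of the battery charger fully down with one fingertip so that the cell pops out of its pocket, and with the other finger stop the cell on the little ramp before it rolls off the end. Never pinch or lift the cell, and leave the tin, tumbler, torch and clothes peg alone. The program finishes while holding: one finger still keeps the paddle down and the other, touching the cell, still keeps it at rest on the ramp.

Things in the scene. Friction and masses are not known exactly. Their poses are not given: they have to be found in the camera images.
- charger: Grey plastic battery charger, fixed to the table, 130 mm (its x, from -81 to +49) by 72 mm (y). Origin on the table top, z up; the cell rolls to +x. Along x, in mm: paddle at -61; pocket back wall -43 to -40, 38 high; pocket with the cell's axis at -26, side walls 36 high; lip at -16; then a ramp falling 10 degrees to its open end at +46. On the ramp means the cell's centre is between -12 and +46.
- lip (a point): Top of the lip between pocket and ramp, 28 mm above the table, 4 mm above the pocket floor. Pressing the paddle lifts the cell; after 6 to 7 mm it clears the lip and rolls down the ramp by itself, off the end within about half a second unless something already stands in its way.
- ramp_foot (a point): Middle of the ramp's open lower end, 17 mm above the table, 62 mm from the lip. The ramp is 58 mm wide between two kerbs that stand 6 mm above it.
- paddle_top (a point): Centre of the top of the black ribbed paddle, 24 mm (charger x) by 40 mm (charger y), 44 mm above the table when up, 32 mm when down. With the gripper vertical, closing line along the charger's x, open 60 to 85 mm, one tip can press here while the other stands on the +x side of the cell; at 32 mm that tip is 6 to 14 mm above the ramp and blocks the cell.
- paddle (a joint): Paddle travel in m, straight down: 0 up, 0.012 fully down on its stop. Spring return: about 1.5 N to start, about 6 N fully down with the cell's weight.
- cell_center (a point): Centre of the loose battery cell: bare steel cylinder with a brass nub and a dark band, 26 mm diameter, 50 mm long, about 80 g, its axis along the charger's y. In the pocket the centre is 37 mm above the table; on the ramp it leans on a finger with only about 0.1 N.
- cell: The same cell; its origin is its centre and it turns as it rolls.
- tin: Round aluminium tin with pressed lid, 96 mm diameter, 44 mm high, standing on the table; origin under its centre.
- tumbler: Green glass tumbler, 72 mm mouth, 95 mm high, standing; origin under its centre.
- torch: White plastic torch lying on the table, 150 mm long along its x, 52 mm thick; origin on the table under its middle.
- clothes_peg: White plastic clothes peg lying on the table, 72 mm long along its x, 10 mm high; origin under its middle.
Things that resemble listed ones, but are neither listed nor needed, are in the scene too. There is more than one size of the cell; the job needs the smallest.

How it is judged:
By the outcome, as a careful person would: the job done as asked, in the order asked, and still so for the second after the job is handed in, while the arm keeps its last pose, push and grip.
It also fails if it takes over 32 s, if anything falls off the work surface, if the arm or the gripper's body presses on something with over 40 N, if the wrist force passes 120 N, or if a joint passes its speed limit or range.

ROBOT

A 6-joint arm with a two-finger parallel gripper is mounted at the origin on the work surface. World frame = base frame: x ahead of the robot, y to its left, z up, the work surface at z = 0. Lengths are in m, angles in degrees, forces in N, time in s.
With the tool pointing down it reaches from about 0.25 to 0.725 m from the base axis. Payload 9.7 kg.
Tool frame: the origin (TCP) lies at the very end of the fingers, on their centre line; the grasp point (between the pads) lies 19 mm behind it; x points along the fingers, z is the direction in which the jaws open and shut, and the axes are right-handed (so a half turn about x gives the same grasp; the last joint's range is limited). The gripper opens to 85 mm and grips with 20 to 120 N. Pads are 22 mm wide; open, the fingers measure 114 mm over their backs; the gripper's body (76 mm by 85 mm) begins 54 mm behind the grasp point. The pads swing forward as they close: fully open they stand 13 mm farther back than shut.
Start: joints at [0, 4.979, 10.078, 95.1, 0, 90], TCP at [0.55, -0, 0.231] pointing down, gripper open.
Joint ranges: [-179.16, 179.16], [-48.56, 103.87], [-65.8, 70.77], [-126.05, 130.52], [-82.76, 87.17], [-180, 180]. Speed limits (degrees/s): [127.2, 127.2, 147.25, 180, 180, 180].

INTERFACE

Orientations are given as [roll, pitch, yaw] about the fixed x, y, z axes, in that order (R = Rz(yaw) Ry(pitch) Rx(roll)).
In Python, from workcell import sensors, vision, job_done gives the robot as it stands.
- The arm moves only by the tool carry_out, never from a script. Its argument "increments" is a list of rows, each a list of 7 numbers: the turn, a rotation vector about the tool's x, y, z in degrees, then the shift along the tool's x, y, z in mm, then the opening in per cent of the stroke, from 0 (shut) to 100 (fully open). A call has 1 to 12 rows; each row shifts and turns the commanded pose from where the row before left it, along the tool's axes as they then stand; what a row does not reach is not made up. A row lasts 1/8 s, in which the tool goes at most 62.5 mm and 10.7 degrees, less where a joint would pass 70% of its speed; a pose out of reach is approached as far as the arm can. A call is refused whole if a number of a shift passes 62.5 or a number of a turn 10.7, either way. A call with a gripper value outside its range is refused whole. The fingers move at their own pace and stop on an object; "squeeze" is the grip in N (left out, the last holds). Time passes only in rows, so rows that do not move let the fingers close. It gives the time, the measured TCP pose, the force and the opening at its end, in the units of the state.
- sensors.get_obs(): the state, without advancing time (a new reading comes with each control period).
- vision.camera(name): name is "scene" or "side" or "wrist"; returns the picture (400x640x3 uint8, red, green, blue); there is no depth.
- vision.calibration(name): a dict with "camera_matrix" (3x3 intrinsics, pixels), "dist" ([k1, k2, p1, p2, k3] as OpenCV has them; the pictures are not rectified), "extrinsics" (4x4, takes a point from world to camera coordinates); the wrist camera has in their place "mount" (4x4, takes a point from camera to tool coordinates, whose origin is the TCP and whose axes are the tool frame's). Camera axes: x right, y up, looking along -z (the intrinsics and any distortion apply to the point x, -y, -z); pixel columns grow to the right and rows downward; lengths in m; the calibration is good to about 2 mm. A picture is of the moment at which its call begins: read the wrist's pose just before it. calibration takes no time and is no camera call.
- job_done(): hands the job in, once; it reports no verdict.
The state is a dict: "time": time; "q": joint angles; "qd": joint speeds; "joint_efforts": joint torques, N m; "ee_pos": TCP position; "tcp_rot": TCP orientation; "wrist_force": force on the tool from outside, world axes, zero at the start; "torque": the same for the moment, N m; "opening": finger opening in m.
Only numpy, scipy, OpenCV 4.12 (cv2) and the standard library are available. Lean on these libraries where they do the work, as an engineer would, in place of code of your own. Each camera call takes 0.05 s, during which the arm holds its last target.

## Working session

There is one attempt and no reset: what is moved stays moved. The work goes in short steps, Python scripts to look and compute and a tool call to move; the robot and the scene stay as the last step left them, time stands still between calls to the robot, and variables do not carry over. Pictures are saved under pics/ and viewed, and the job is handed in when it is done.

Besides the shell and the picture viewer there is one more tool, called after "Emit:" as name(argument=value, ...), one argument or row to a line, values as JSON. carry_out: Moves the arm, as the interface text tells. Its arguments: {"type":"object","properties":{"increments":{"type":"array"},"squeeze":{"type":"number"}},"required":["increments"]}

```bash
mkdir -p pics; ls; cat > h.py <<'E'
import numpy as np, cv2
from workcell import sensors, vision, job_done
def ray(cal,uv,T=None):
    K=np.array(cal["camera_matrix"],float);d=np.array(cal["dist"],float)
    p=cv2.undistortPoints(np.array([[uv]],float),K,d)[0,0]
    v=np.array([p[0],-p[1],-1.0])
    if T is None: T=np.linalg.inv(np.array(cal["extrinsics"]))
    return T[:3,3],T[:3,:3]@v
def onplane(cal,uv,z,T=None):
    o,v=ray(cal,uv,T); return o+v*(z-o[2])/v[2]
def project(cal,P,T=None):
    E=np.array(cal["extrinsics"]) if T is None else np.linalg.inv(T)
    P=np.atleast_2d(P); c=(E[:3,:3]@P.T).T+E[:3,3]
    c=c*[1,-1,-1]
    return cv2.projectPoints(c,np.zeros(3),np.zeros(3),np.array(cal["camera_matrix"],float),np.array(cal["dist"],float))[0][:,0]
E
python3 - <<'E'
from h import *
o=sensors.get_obs();print(o)
for n in ["scene","side","wrist"]:
    im=vision.camera(n);cv2.imwrite(f"pics/{n}0.png",im[:,:,::-1]);c=vision.calibration(n);print(n,{k:np.round(v,3).tolist() for k,v in c.items()})
E
```

```text
pics
{'time': 0.0, 'q': array([ 4.12840433e-04,  5.01152695e+00,  1.00331592e+01,  9.50996714e+01,
       -1.90927950e-03,  8.99995507e+01]), 'qd': array([-0.03144177,  0.00215856,  0.03276104, -0.0391986 ,  0.04092044,
       -0.07221002]), 'joint_efforts': array([ 7.68234549e-04, -5.20392072e+01,  4.64802504e+01,  1.63646933e-02,
        2.23589603e-05, -6.77332673e-05]), 'ee_pos': array([ 5.49762400e-01, -5.53584424e-06,  2.30567381e-01]), 'tcp_rot': array([-178.59894979,   89.92193754, -178.59808634]), 'wrist_force': array([-0.55380299,  0.49918565,  0.23228377]), 'torque': array([-0.00192459,  0.047077  ,  0.00098971]), 'opening': 0.08511498716853838}
scene {'camera_matrix': [[475.04, 0.0, 327.91], [0.0, 475.04, 202.622], [0.0, 0.0, 1.0]], 'dist': [0.049, 0.0, 0.0, 0.0, 0.0], 'extrinsics': [[0.511, 0.859, 0.019, -0.324], [-0.621, 0.354, 0.7, 0.307], [0.594, -0.37, 0.714, -1.656], [0.0, 0.0, 0.0, 1.0]]}
side {'camera_matrix': [[419.451, 0.0, 318.743], [0.0, 419.451, 199.354], [0.0, 0.0, 1.0]], 'dist': [-0.002, 0.0, 0.0, 0.0, 0.0], 'extrinsics': [[0.767, -0.642, 0.001, -0.451], [0.349, 0.418, 0.839, -0.285], [-0.539, -0.643, 0.544, -0.795], [0.0, 0.0, 0.0, 1.0]]}
wrist {'camera_matrix': [[342.071, 0.0, 318.973], [0.0, 342.071, 196.757], [0.0, 0.0, 1.0]], 'dist': [-0.067, 0.0, 0.0, 0.0, 0.0], 'mount': [[-0.001, 0.3, -0.954, -0.143], [0.001, 0.954, 0.3, 0.078], [1.0, -0.0, -0.001, -0.001], [0.0, 0.0, 0.0, 1.0]]}
```

View pics/scene0.png

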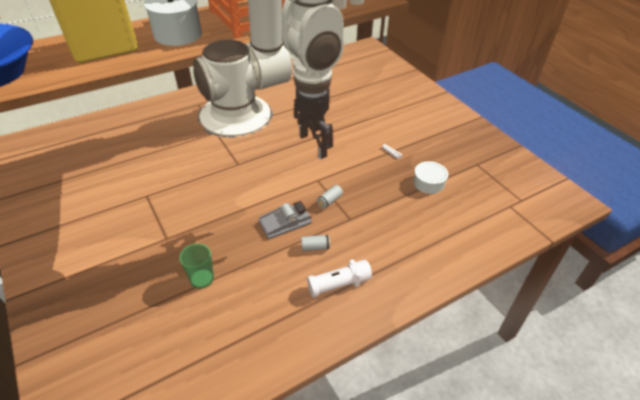

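View pics/side0.png

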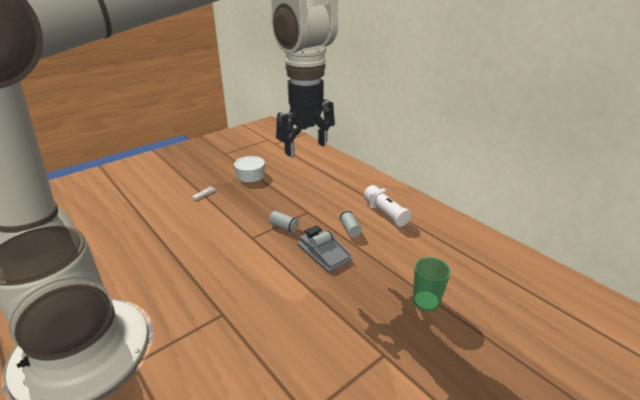

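View pics/wrist0.png

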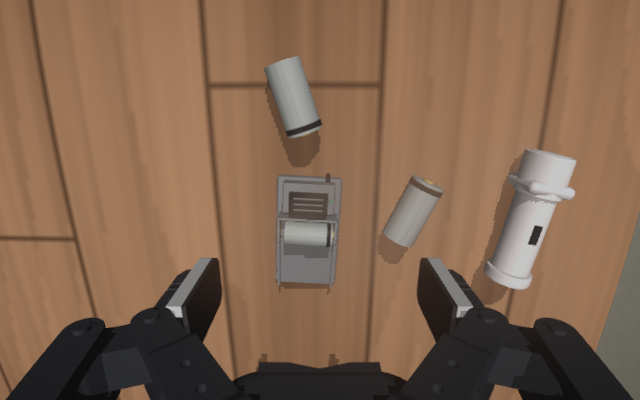

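Scene: charger at (285,218) with the small cell in its pocket at (290,211). Two loose, larger cells lie nearby, at scene (330,196) and (315,243), and at wrist (293,97) and (412,212). In the wrist view the charger spans (277..341, 176..286), with the paddle at (308,205) and the cell at (307,233). The small cell in the pocket is the one I want; I'll check it in a close crop.

```bash
python3 - <<'E'
from h import *
im=cv2.imread("pics/wrist0.png")
c=im[160:300,240:380];cv2.imwrite("pics/wcrop.png",cv2.resize(c,None,fx=4,fy=4,interpolation=cv2.INTER_CUBIC))
im=cv2.imread("pics/scene0.png");c=im[180:260,240:360];cv2.imwrite("pics/scrop.png",cv2.resize(c,None,fx=6,fy=6,interpolation=cv2.INTER_CUBIC))
im=cv2.imread("pics/side0.png");c=im[200:280,260:380];cv2.imwrite("pics/sdcrop.png",cv2.resize(c,None,fx=6,fy=6,interpolation=cv2.INTER_CUBIC))
E
```

```text
(no output)
```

View pics/wcrop.png

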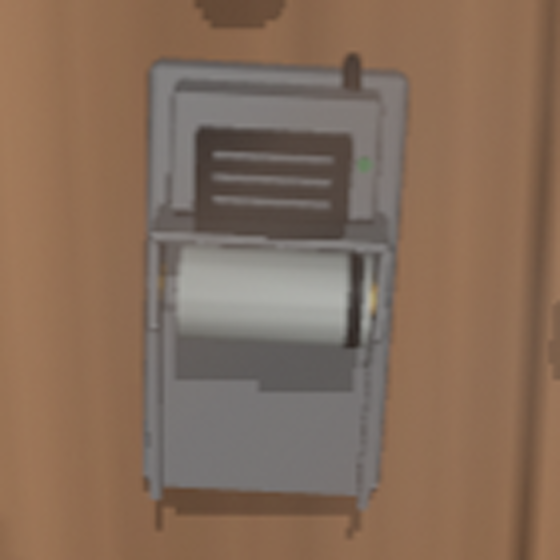

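View pics/sdcrop.png

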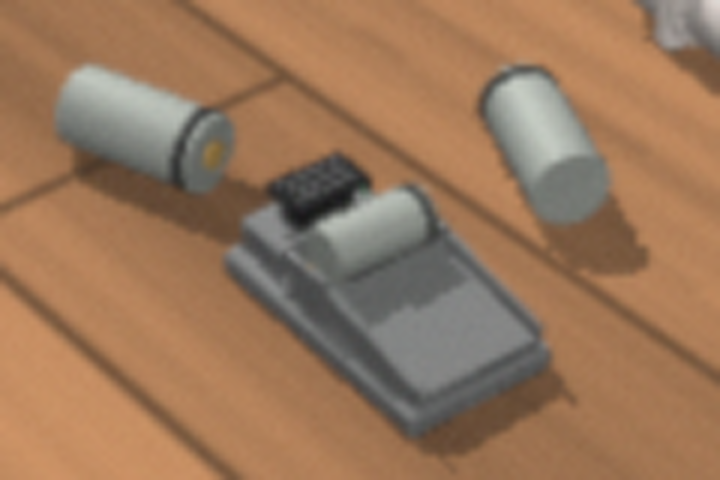

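View pics/scrop.png

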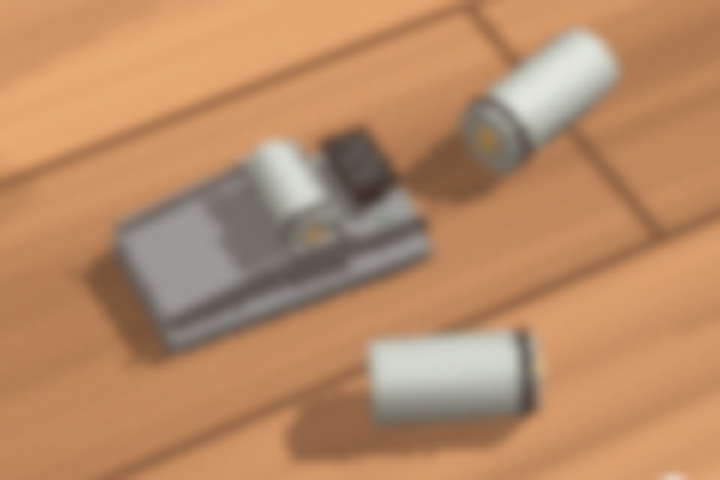

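```bash
cat > m.py <<'E'
from h import *
from scipy.spatial.transform import Rotation as R
def Tw(o,c):
    T=np.eye(4);T[:3,:3]=R.from_euler('xyz',o['tcp_rot'],degrees=True).as_matrix();T[:3,3]=o['ee_pos'];return T@np.array(c['mount'])
E
python3 - <<'E'
from m import *
o=sensors.get_obs();c=vision.calibration("wrist");T=Tw(o,c);print("tool R",R.from_euler('xyz',o['tcp_rot'],degrees=True).as_matrix().round(3).tolist(),"cam",T[:3,3].round(3))
def w(x,y,z): return onplane(c,((x+.5)/4-.5+240,(y+.5)/4-.5+160),z,T)
P={}
for n,x,y,z in [("padTL",196,128,.044),("padTR",352,132,.044),("padBR",350,236,.044),("padBL",194,232,.044),("wallL",152,234,.038),("wallR",393,244,.038),("rampL",160,487,.017),("rampR",362,495,.017),("baseL",152,62,.01),("baseR",408,75,.01),("cellTL",180,250,.040),("cellBR",345,347,.037),("kerbL",150,495,.023),("kerbR",372,503,.02)]:
    P[n]=w(x,y,z);print(n,P[n].round(4))
cs=vision.calibration("scene");cd=vision.calibration("side")
def tri(a,b):
    A=[];B=[]
    for cal,uv in a: 
        q,v=ray(cal,uv); v/=np.linalg.norm(v);M=np.eye(3)-np.outer(v,v);A.append(M);B.append(M@q)
    q,v=ray(c,b,T);v/=np.linalg.norm(v);M=np.eye(3)-np.outer(v,v);A.append(M);B.append(M@q)
    return np.linalg.solve(sum(A),sum(B))
# ramp foot/paddle centre in scene & side on their planes
f=lambda x,y,ox,oy,s:((x+.5)/s-.5+ox,(y+.5)/s-.5+oy)
print("scene pad",onplane(cs,f(352,157,240,180,6),.044).round(4),"side pad",onplane(cd,f(318,180,260,200,6),.044).round(4))
print("scene foot",onplane(cs,f(143,283,240,180,6),.017).round(4),"side foot",onplane(cd,f(480,365,260,200,6),.017).round(4))
print("scene cell",onplane(cs,f(290,190,240,180,6),.043).round(4),"side",onplane(cd,f(370,230,260,200,6),.043).round(4))
E
```

```text
tool R [[-0.001, -0.0, 1.0], [-0.0, 1.0, 0.0], [-1.0, -0.0, -0.001]] cam [0.549 0.078 0.374]
padTL [ 0.5186 -0.0208  0.044 ]
padTR [ 0.5579 -0.0219  0.044 ]
padBR [ 0.5576 -0.0499  0.044 ]
padBL [ 0.5174 -0.0488  0.044 ]
wallL [ 0.5057 -0.0517  0.038 ]
wallR [ 0.5691 -0.0545  0.038 ]
rampL [ 0.5023 -0.1406  0.017 ]
rampR [ 0.5626 -0.1432  0.017 ]
baseL [ 0.5039 -0.0121  0.01  ]
baseR [ 0.5741 -0.0158  0.01  ]
cellTL [ 0.5132 -0.0554  0.04  ]
cellBR [ 0.5567 -0.0848  0.037 ]
kerbL [ 0.5001 -0.1396  0.023 ]
kerbR [ 0.5655 -0.1441  0.02  ]
scene pad [ 0.5371 -0.0375  0.044 ] side pad [ 0.5395 -0.0348  0.044 ]
scene foot [ 0.5366 -0.1436  0.017 ] side foot [ 0.5349 -0.1403  0.017 ]
scene cell [ 0.5407 -0.0709  0.043 ] side [ 0.5354 -0.073   0.043 ]
```

The crop confirms the pocket cell: it is small, with a brass nub and a dark band. Paddle centre is about (0.538,-0.0345) and the ramp foot about (0.533,-0.142). They are 107 mm apart, as the description requires, and the widths (39 mm paddle, 60 mm ramp) fit too. Charger +x points along about -92.7° yaw. I'll test which way joint 6 turns.

Emit:
carry_out(
  increments=[
    [-10,0,0,0,0,0,82],
    [-10,0,0,0,0,0,82],
  ],
)

```text
time: 0.4
ee_pos: [0.5499, 0.0, 0.231]
tcp_rot: [158.9, 90.0, 179.3]
wrist_force: [0.4, -0.3, -0.1]
opening: 0.0701
```

```bash
python3 -c "
from m import *
o=sensors.get_obs();print(o['q'].round(2),o['opening'],R.from_euler('xyz',o['tcp_rot'],degrees=True).as_matrix().round(3).tolist())"
```

```text
[ 0.    4.99 10.06 95.1   0.   69.68] 0.0700741817486803 [[-0.001, -0.347, 0.938], [0.0, 0.938, 0.347], [-1.0, 0.0, -0.001]]
```

Emit:
carry_out(
  increments=[
    [-10,0,0,0,0,0,82],
    [-10,0,0,0,0,0,82],
    [-10,0,0,0,0,0,82],
    [-10,0,0,0,0,0,82],
    [-10,0,0,0,0,0,82],
    [-10,0,0,0,0,0,82],
    [-7.3,0,0,0,0,0,82],
    [0,0,0,25,2.6,-19.3,82],
    [0,0,0,25,2.6,-19.3,82],
    [0,0,0,25,2.6,-19.3,82],
    [0,0,0,25,2.6,-19.2,82],
    [0,0,0,0,0,0,82],
  ],
)

```text
time: 1.9
ee_pos: [0.5346, -0.0772, 0.1292]
tcp_rot: [85.7, 89.8, 172.9]
wrist_force: [-0.4, 0.2, 0.4]
opening: 0.07
```

```bash
python3 - <<'E'
from m import *
o=sensors.get_obs();print(o['time'],o['q'].round(2),o['opening'],o['ee_pos'].round(4),R.from_euler('xyz',o['tcp_rot'],degrees=True).as_matrix().round(3).tolist())
for n in ["wrist","side"]:
    im=vision.camera(n)[:,:,::-1]; cv2.imwrite(f"pics/{n}1.png",im)
cv2.imwrite("pics/side1c.png",cv2.resize(im[150:290,240:400],None,fx=4,fy=4,interpolation=cv2.INTER_CUBIC))
E
```

```text
1.9 [-8.22  3.02 -3.27 83.93 -0.   -5.42] 0.07003468219714404 [ 0.5346 -0.0772  0.1292] [[-0.004, -0.999, 0.049], [0.0, 0.049, 0.999], [-1.0, 0.004, 0.0]]
```

View pics/wrist1.png

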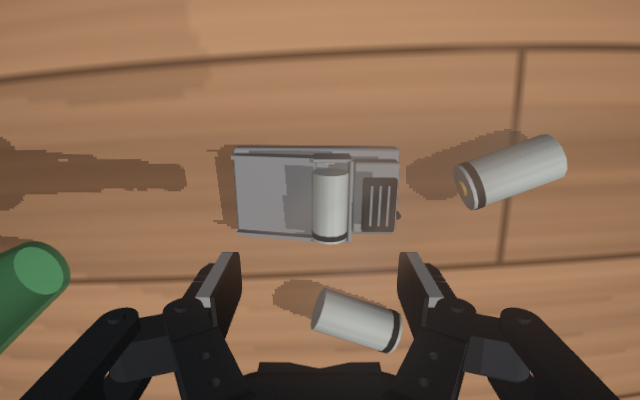

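View pics/side1c.png

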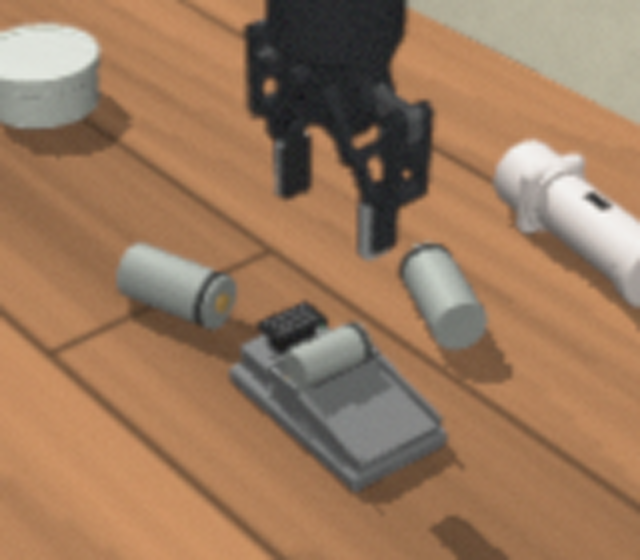

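The wrist view shows the charger at (233..400, 147..240) with the ramp on the left. The paddle is at (363..397, 178..232) and the cell still sits in the pocket at (331,203). The larger loose cells at (357,320) and (510,172) stay clear of the fingers. I'll re-measure from this view.

```bash
python3 - <<'E'
from m import *
im=cv2.imread("pics/wrist1.png")
cv2.imwrite("pics/w1c.png",cv2.resize(im[135:255,220:420],None,fx=4,fy=4,interpolation=cv2.INTER_CUBIC))
E
```

```text
(no output)
```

View pics/w1c.png

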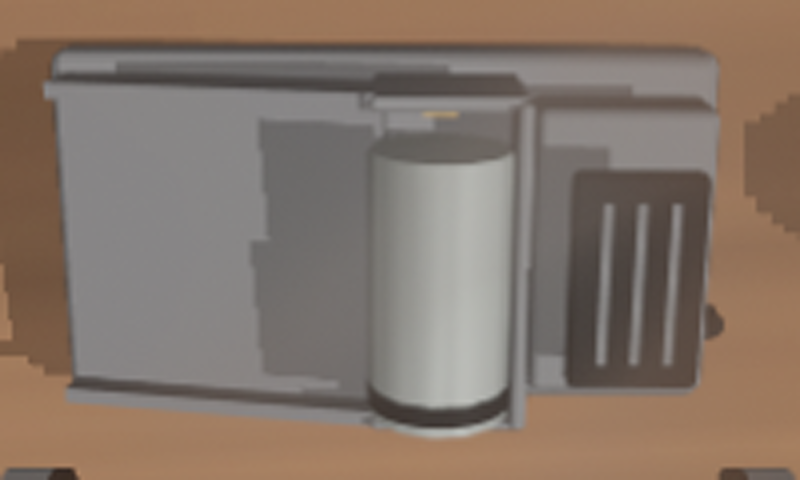

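```bash
python3 - <<'E'
from m import *
o=sensors.get_obs();c=vision.calibration("wrist");T=Tw(o,c)
def w(x,y,z): return onplane(c,((x+.5)/4-.5+220,(y+.5)/4-.5+135),z,T)
Q={k:w(x,y,z) for k,x,y,z in [("p1",574,172,.044),("p2",710,172,.044),("p3",696,387,.044),("p4",570,387,.044),("foot1",58,92,.017),("foot2",76,380,.017),("wall1",528,104,.038),("wall2",520,428,.038)]}
for k,v in Q.items(): print(k,v.round(4))
pc=(Q["p1"]+Q["p2"]+Q["p3"]+Q["p4"])/4; f=(Q["foot1"]+Q["foot2"])/2;print(pc,f,np.linalg.norm((f-pc)[:2]),np.degrees(np.arctan2(*(f-pc)[1::-1])))
Rm=R.from_euler('xyz',o['tcp_rot'],degrees=True).as_matrix()
d=(f-pc);d[2]=0;d/=np.linalg.norm(d)
for pcc in (pc,np.array([.538,-.0345,.044])):
  t=pcc+d*.042;print("target",t,"shift tool mm",(Rm.T@(np.r_[t[:2],o['ee_pos'][2]]-o['ee_pos'])*1000).round(1))
E
```

```text
p1 [ 0.5189 -0.0438  0.044 ]
p2 [ 0.52  -0.02   0.044]
p3 [ 0.5606 -0.0217  0.044 ]
p4 [ 0.5595 -0.0449  0.044 ]
foot1 [ 0.5055 -0.1392  0.017 ]
foot2 [ 0.5651 -0.1427  0.017 ]
wall1 [ 0.5078 -0.0511  0.038 ]
wall2 [ 0.5701 -0.0537  0.038 ]
[ 0.53976722 -0.03261458  0.044     ] [ 0.53526985 -0.14092748  0.017     ] 0.1084062355536307 -92.37766982216053
target [ 0.5380248  -0.07457842  0.044     ] shift tool mm [ 0.  -1.9  1.9]
target [ 0.53625758 -0.07646384  0.044     ] shift tool mm [-0.  -0.2 -0.1]
```

Second measurement agrees within 2 mm (paddle 23.5 x 40.6 mm, foot to paddle 108 mm). Small correction, then down to about 60 mm.

Emit:
carry_out(
  increments=[
    [0,0,0,20,-1.5,1,82],
    [0,0,0,25,0,0,82],
    [0,0,0,20,0,0,82],
    [0,0,0,4,0,0,82],
    [0,0,0,0,0,0,82],
    [0,0,0,0,0,0,82],
  ],
)

```text
time: 2.75
ee_pos: [0.5383, -0.0755, 0.0636]
tcp_rot: [-94.8, 89.9, -7.5]
wrist_force: [-0.4, 1.0, -0.2]
opening: 0.0701
```

```bash
python3 - <<'E'
from m import *
o=sensors.get_obs();print(o['time'],o['opening'],o['ee_pos'].round(4),o['wrist_force'])
im=vision.camera("side")[:,:,::-1]
cv2.imwrite("pics/side2c.png",cv2.resize(im[180:280,240:380],None,fx=5,fy=5,interpolation=cv2.INTER_CUBIC))
im=vision.camera("wrist")[:,:,::-1]
cv2.imwrite("pics/wrist2.png",im)
E
```

```text
2.75 0.07014618186003173 [ 0.5383 -0.0755  0.0636] [-0.41434185  0.99349076 -0.16520371]
```

View pics/side2c.png

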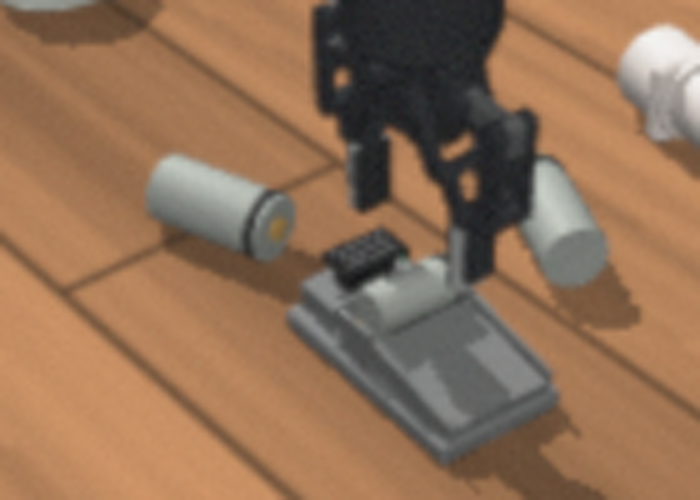

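View pics/wrist2.png

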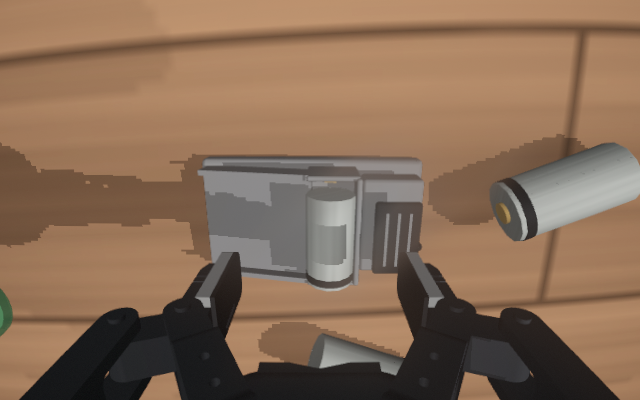

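```bash
python3 - <<'E'
from m import *
c=vision.calibration("wrist");M=np.array(c['mount'])
for d in (0,.005,.01,.015):
    print(d,[project(c,[-d,y,z],M)[0].round(0).tolist() for z in(.035,-.035) for y in(.011,-.011)])
s=vision.calibration("side");o=sensors.get_obs();Rm=R.from_euler('xyz',o['tcp_rot'],degrees=True).as_matrix()
for d in (0,.005,.01): print([((project(s,Rm@[-d,0,z]+o['ee_pos'])[0]-[240,180])*5).round(0).tolist() for z in(.042,-.042)])
E
```

```text
0 [[393.0, 241.0], [390.0, 283.0], [241.0, 241.0], [244.0, 283.0]]
0.005 [[395.0, 246.0], [392.0, 288.0], [238.0, 246.0], [242.0, 288.0]]
0.01 [[398.0, 251.0], [394.0, 295.0], [236.0, 251.0], [240.0, 294.0]]
0.015 [[400.0, 256.0], [396.0, 301.0], [233.0, 256.0], [237.0, 301.0]]
[[362.0, 215.0], [469.0, 300.0]]
[[362.0, 207.0], [470.0, 292.0]]
[[362.0, 199.0], [470.0, 283.0]]
```

Finger tips stand about 10 mm above the TCP at this opening, so contact is expected near TCP z 0.035. I'll approach it.

Emit:
carry_out(
  increments=[
    [0,0,0,15,0,0,82],
    [0,0,0,9,0,0,82],
    [0,0,0,0,0,0,82],
    [0,0,0,0,0,0,82],
  ],
)

```text
time: 3.35
ee_pos: [0.5375, -0.0756, 0.0383]
tcp_rot: [82.8, 90.0, 170.1]
wrist_force: [0.7, -0.5, 0.0]
opening: 0.0699
```

```bash
python3 - <<'E'
from m import *
o=sensors.get_obs();print(o['time'],o['opening'],o['ee_pos'].round(4),o['wrist_force'])
im=vision.camera("side")[:,:,::-1]
cv2.imwrite("pics/side3c.png",cv2.resize(im[180:280,240:380],None,fx=5,fy=5,interpolation=cv2.INTER_CUBIC))
im=vision.camera("wrist")[:,:,::-1]
cv2.imwrite("pics/wrist3.png",im)
E
```

```text
3.35 0.06988248372026248 [ 0.5375 -0.0756  0.0383] [ 0.71393639 -0.49770693  0.03571232]
```

View pics/side3c.png

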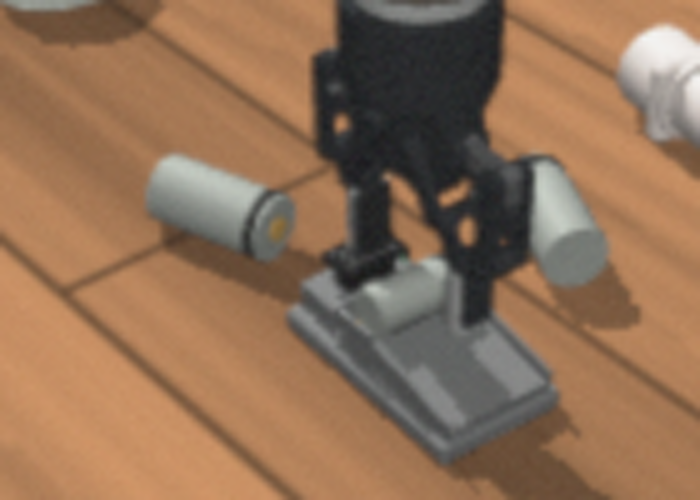

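View pics/wrist3.png

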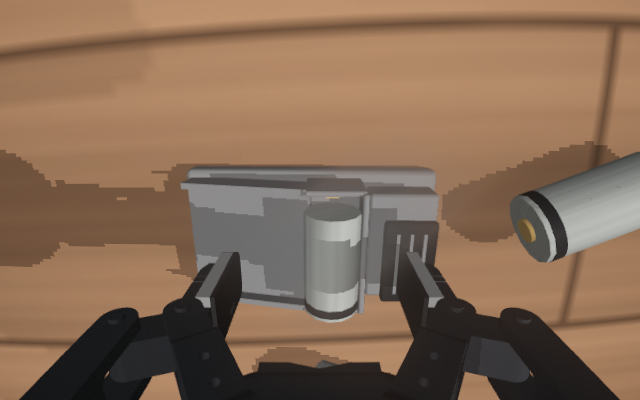

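The paddle finger is over the paddle at (395,260) in the side crop. The blocking finger stands on the ramp side of the cell at (475,300), and the cell is between them. Now I press.

Emit:
carry_out(
  increments=[
    [0,0,0,4,0,0,82],
    [0,0,0,4,0,0,82],
    [0,0,0,4,0,0,82],
    [0,0,0,2,0,0,82],
    [0,0,0,0,0,0,82],
  ],
)

```text
time: 4.08
ee_pos: [0.538, -0.0757, 0.0245]
tcp_rot: [-91.7, 89.9, -4.4]
wrist_force: [2.5, 0.3, 5.0]
opening: 0.0703
```

```bash
python3 - <<'E'
from m import *
o=sensors.get_obs();print(o['time'],o['opening'],o['ee_pos'].round(4),o['wrist_force'])
im=vision.camera("side")[:,:,::-1]
cv2.imwrite("pics/side4c.png",cv2.resize(im[180:280,240:380],None,fx=5,fy=5,interpolation=cv2.INTER_CUBIC))
im=vision.camera("wrist")[:,:,::-1]
cv2.imwrite("pics/wrist4.png",im)
E
```

```text
4.075 0.070306442201501 [ 0.538  -0.0757  0.0245] [2.4981319  0.25558418 4.97680635]
```

View pics/side4c.png

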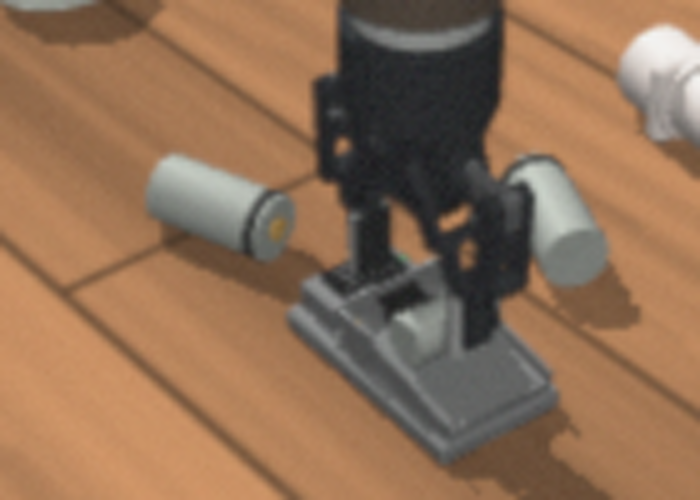

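View pics/wrist4.png

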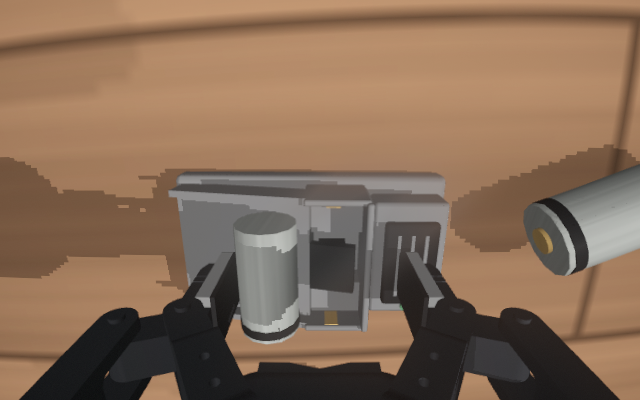

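The cell popped out and rests against the blocking finger on the ramp, at wrist (267,275). The pocket is empty. At 5 N the paddle may not be on its stop yet, so I press on in small steps.

Emit:
carry_out(
  increments=[
    [0,0,0,1,0,0,82],
    [0,0,0,0,0,0,82],
  ],
)

```text
time: 4.42
ee_pos: [0.538, -0.0756, 0.0242]
tcp_rot: [-88.6, 89.9, -1.3]
wrist_force: [0.4, -0.7, 9.9]
opening: 0.0703
```

Emit:
carry_out(
  increments=[
    [0,0,0,1,0,0,82],
    [0,0,0,0,0,0,82],
  ],
)

```text
time: 4.68
ee_pos: [0.5381, -0.0756, 0.024]
tcp_rot: [-84.2, 89.9, 3.1]
wrist_force: [-2.4, -0.4, 16.5]
opening: 0.0699
```

The TCP has stopped moving and the force is rising (5, 9.9, 16.5 N), so the paddle is on its stop. I'll hold and check that everything is at rest.

Emit:
carry_out(
  increments=[
    [0,0,0,0,0,0,82],
    [0,0,0,0,0,0,82],
    [0,0,0,0,0,0,82],
    [0,0,0,0,0,0,82],
    [0,0,0,0,0,0,82],
    [0,0,0,0,0,0,82],
  ],
)

```text
time: 5.42
ee_pos: [0.5381, -0.0756, 0.024]
tcp_rot: [-85.2, 89.9, 2.1]
wrist_force: [-1.9, -1.1, 16.6]
opening: 0.07
```

```bash
python3 - <<'E'
from m import *
a=cv2.imread("pics/wrist4.png")
o=sensors.get_obs();print(o['time'],o['opening'],o['ee_pos'].round(4),o['wrist_force'])
c=vision.calibration("wrist");T=Tw(o,c)
im=vision.camera("wrist")[:,:,::-1];s=vision.camera("side")[:,:,::-1]
print("rowsdiff",np.abs(im[200:350,180:310].astype(int)-a[200:350,180:310]).mean())
cv2.imwrite("pics/end.png",np.vstack([im[150:360,140:480],s[180:280,210:380].repeat(2,0).repeat(2,1)]) .copy() if 0 else np.hstack([cv2.resize(im[150:360,140:480],(400,247)),cv2.resize(s[180:280,240:380],(346,247))]))
q=[onplane(c,uv,.050,T) for uv in((250,280),)];
for uv in((267,228),(268,322)): print(onplane(c,uv,.0495,T).round(4))
E
```

```text
5.425 0.07004080633852694 [ 0.5381 -0.0756  0.024 ] [-1.9038586  -1.05322387 16.58163056]
rowsdiff 1.8115042735042735
[ 0.5091 -0.0926  0.0495]
[ 0.551  -0.0963  0.0495]
```

View pics/end.png

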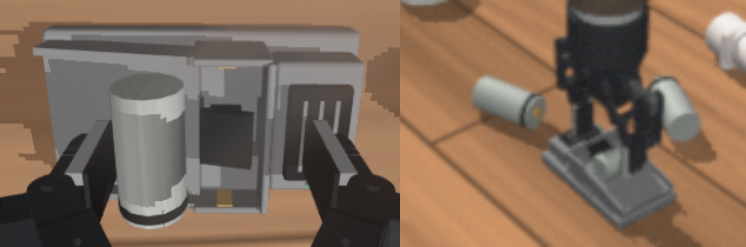

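The view is unchanged since the pop: the cell is at rest against the pad, the paddle is down with a steady 16.6 N, and nothing else has moved. A free cylinder on a 10° slope stays put only if something supports it, and that is the finger. Handing in.

```bash
python3 -c "
from h import *
print(job_done())"
```

```text
the job is handed in; nothing more can be done
None
```

I pressed the charger's paddle down with one fingertip and the cell popped out. The other finger, already standing on the ramp side with the jaws 70 mm apart, stopped it on the ramp. I handed the job in at about 5.5 s with both fingers still holding.

**Paddle:** on its stop. The TCP stayed at about z = 0.024 m while the force rose from 5 to 9.9 to 16.5 N, and it then held at 16.6 N for 0.75 s.

**Cell:** at rest at about charger x = 0, inside the -12 to +46 range that counts as on the ramp. The last wrist picture barely differed from the one taken just after the pop.

**Disagreement:** my rough measurement put the cell's edge about 3 mm short of the finger pad, though the pictures show them touching. I took that as calibration and pixel-picking error, because a free cylinder would not stay still on a 10° slope unsupported. The contact force of about 0.1 N is too small for the wrist sensor to confirm.

The arm stayed clear of the tin, tumbler, torch and clothes peg throughout. I did not take a final picture of all four.

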